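# Open the touch-up paint pot one-handed

## Robot

A 6-joint arm with a two-finger parallel gripper is mounted at the origin on the work surface. World frame = base frame: x ahead of the robot, y to its left, z up, the work surface at z = 0. Lengths are in m, angles in rad, forces in N, time in s.
With the tool pointing down it reaches from about 0.25 to 0.775 m from the base axis. Payload 4 kg.
Tool frame: the origin (TCP) lies on the centre line of the jaws, within the pads' length; the fingertips stand 17 mm ahead of it and the grasp point (between the pads) lies 2 mm behind it; z points along the fingers, y is the line along which they close (so a half turn about z gives the same grasp; the last joint's range is limited). The gripper opens to 94 mm and grips with 3 to 60 N. Pads are 16 mm wide; open, the fingers measure 119 mm over their backs; the gripper's body (75 mm by 177 mm) begins 78 mm behind the grasp point.
Start: joints at [-0.103, 0.087, 1.371, -0, 1.684, -0.103], TCP at [0.55, -0, 0.223] pointing down, gripper open.
Joint ranges: [-3.1, 3.1], [-0.76, 2.03], [0.27, 2.55], [-1.08, 4.22], [0.17, 2.65], [-2.57, 2.57]. Speed limits (rad/s): [2.79, 2.79, 3.14, 3.14, 3.14, 3.14].

## Interface

Orientations are given as [roll, pitch, yaw] about the fixed x, y, z axes, in that order (R = Rz(yaw) Ry(pitch) Rx(roll)).
In Python, from bench import robot gives the robot as it stands.
- The arm moves only by the tool servo_tool, never from a script. Its argument "plan" is a list of rows, each a list of 7 numbers: the shift along the tool's x, y, z normalised to -1 to 1, where 1 is 0.1 m, then the turn, a rotation vector about the tool's x, y, z normalised to -1 to 1, where 1 is pi/2 rad, then the finger opening in mm, from 0 to 94. In form: [[x, y, z, ax, ay, az, gripper], ...]. A call has 1 to 12 rows; each row is the pose to reach, as a shift and turn from the pose commanded when the call began, along the tool's axes at that moment; what a row does not reach only later rows make up. A row lasts 1/12 s, in which the tool goes at most 41.7 mm and 7.16 degrees, less where a joint would pass 70% of its speed; a pose out of reach is approached as far as the arm can. A call with a number of a shift or a turn outside -1 to 1 is refused whole. A call with a gripper value outside its range is refused whole. The fingers move at their own pace and stop on an object; the grip force is fixed at half the most. Time passes only in rows, so rows that repeat a pose let the fingers close. It gives the time, the measured TCP pose, the force, the opening and the grip force at its end, in the units of the state.
- robot.get_obs(): the state, without advancing time (a new reading comes with each control period).
- robot.snapshot(name): name is "scene" or "side" or "wrist"; returns the picture (400x640x3 uint8, red, green, blue); there is no depth.
- robot.camera_params(name): a dict with "camera_matrix" (3x3 intrinsics, pixels), "distortion" ([k1, k2, p1, p2, k3] as OpenCV has them; the pictures are not rectified), "rvec" (rotation vector, rad) and "tvec" (3), from world to camera coordinates, as OpenCV has them; the wrist camera has in their place "tool_from_camera" (4x4, takes a point from camera to tool coordinates, whose origin is the TCP and whose axes are the flange's). Camera axes: x right, y down, z forward; pixel columns grow to the right and rows downward; lengths in m; the calibration is good to about 2 mm. A picture is of the moment at which its call begins: read the wrist's pose just before it. camera_params takes no time and is no camera call.
- robot.close_job(): hands the job in; it is judged then, once.
Trained networks look in the newest picture that a camera, given by its name, has taken for a name from the list of things; names that differ only in an ending like _2 or _b are one class to them, and where a whole thing is asked for, a point or a joint stands for the part that bears it (a point fixed in the world has none). Each returns a list of dicts, best first, with "conf" (0 to 1); they miss things now and then, are a little off and sometimes report something else, mostly with a low value. They report only what shows in the picture. A call takes as long as a camera call. They do not tell look-alikes from the thing itself.
- robot.find_in(thing, camera): "extent" ([centre column, centre row, width, height] in pixels, round what is visible of it).
The state is a dict: "time": time; "joint_positions": joint angles; "qvel": joint speeds; "joint_torque": joint torques, N m; "tool_pos": TCP position; "ee_rot": TCP orientation; "wrist_force": force on the tool from outside, world axes, zero at the start; "wrist_torque": the same for the moment, N m; "width": finger opening in m; "finger_force": force on a finger pad.
Only numpy, scipy, OpenCV 4.12 (cv2) and the standard library are available. Lean on these libraries where they do the work, as an engineer would, in place of code of your own. Each camera call takes 0.05 s, during which the arm holds its last target. There are 200 camera calls.

## Task

A roll of masking tape is parked over the cap of the touch-up paint pot: lift it straight off, lay it flat on the worktop and let go of it. Then unscrew the tight cap until its thread lets go, leaning on it to brace the pot against the worktop so that the pot neither spins, slides, tips nor lifts. Finish still holding the cap, level, over the middle of the open mouth and about a finger's width above it so that drips fall back in, and leave the other things on the worktop where they are.

Things in the scene. Friction and masses are not known exactly. Their poses are not given: they have to be found in the camera images.
- pot: white plastic touch-up paint pot, about 0.4 kg, standing loose on the worktop. Round body 80 mm across, 70 mm high to its flat shoulder; above that a neck 25 mm across (32 mm over its thread) whose rim is 90 mm above the worktop, hidden in the cap at first. Origin: centre of its underside; z up. The label has a grey patch in the direction of the pot's -x.
- cap: round ribbed white screw cap of the pot, 38 mm across, 27 mm tall, 25 g. Origin: centre of the skirt's lower edge; z along its axis, up. Screwed on, its origin is on the pot's axis 73 mm above the worktop (3 mm over the shoulder), its top at 100 mm, 6 mm out of the tape roll. Once its thread is free it lifts straight up; the skirt's edge clears the neck's rim after 17 mm.
- cap_top (a point): centre of the cap's flat top, 27 mm above its origin. How tight: breaking the cap loose takes about 0.15 N m, more than the standing pot resists by its weight, so the pot would spin with it; with a steady 10 to 20 N of push straight down on the gripped cap the pot stands still. Pushed by over 14 N the cap sinks on its soft liner, 1 mm per 3 N, at most 2.5 mm.
- cap_thread (a point): middle of the cap at its lugs, 8 mm above its origin. Right-hand thread of the short three-lug kind: turned counter-clockwise seen from above the cap is free 48 to 60 degrees from its start, relative to the pot; at 74 to 82 degrees it meets a stop, still free. It does not rise while turning; clockwise it is locked. A sprung liner presses up on it with 14 N.
- tape: part-used roll of beige masking tape, 68 mm outside diameter, 46 mm bore, 24 mm wide, 60 g, lying flat on the pot's shoulder around the cap, so that the cap stands 6 mm out of it. Origin: centre of its underside; z along its axis.
- pot_mouth (a point): centre of the pot's mouth, in the plane of the neck's rim, 90 mm above the pot's underside, on its axis
- pot_label (a point): centre of the grey patch on the pot's label, 40 mm from the axis, 36 mm up; it shows whether the pot has turned or slid
- cup: brown takeaway coffee cup with white lid, 84 mm across, 118 mm tall, bystander. Origin: centre of its underside
- filler: closed tub of wood filler, white with a grey lid, 100 mm across, 96 mm tall, bystander. Origin: centre of its underside
- organiser: black and grey screw organiser case, 170 x 270 x 53 mm, lying beyond the pot, bystander. Origin: centre of its underside
- screwdriver: screwdriver, 190 mm long, lying crosswise between the robot and the pot, bystander
Things that resemble listed ones, but are neither listed nor needed, are in the scene too. Of the things like the tape, leave any that is blue; of the rest the smaller one is meant.

How it is judged:
By the outcome, as a careful person would: the job done as asked, in the order asked, and still so for the second after the job is handed in, while the arm keeps its last pose, push and grip.
It also fails if it takes over 58 s, if anything falls off the work surface, if the arm or the gripper's body presses on something with over 40 N, if the wrist force passes 120 N, or if a joint passes its speed limit or range.

## Working session

There is one attempt and no reset: what is moved stays moved. The work goes in short steps, Python scripts to look and compute and a tool call to move; the robot and the scene stay as the last step left them, time stands still between calls to the robot, and variables do not carry over. Pictures are saved under pics/ and viewed, at most 10 in all, crops included, and the job is handed in when it is done.

Besides the shell and the picture viewer there is one more tool, called after "Emit:" as a command line: name --pt "numbers of a row" for each row, then --argument value for the rest. servo_tool: Moves the arm, as the interface text tells. Scaled input: -1 to 1 covers 0.1 m each way for a shift and pi/2 rad each way for a turn. Its arguments: {"type":"object","properties":{"plan":{"type":"array","items":{"type":"array","items":{"type":"number"}}}},"required":["plan"]}

```bash
ls; mkdir -p pics
cat > h.py <<'E'
import numpy as np, cv2
from bench import robot
def ray(cam,uv):
    p=robot.camera_params(cam);K=np.array(p["camera_matrix"]);D=np.array(p["distortion"])
    n=cv2.undistortPoints(np.array([[uv]],float),K,D)[0,0];d=np.array([n[0],n[1],1.])
    if "rvec" in p:
        R=cv2.Rodrigues(np.array(p["rvec"],float))[0];return -R.T@np.array(p["tvec"],float).ravel(),R.T@d
    o=robot.get_obs();from scipy.spatial.transform import Rotation as Ro
    R=Ro.from_euler('xyz',o["ee_rot"]).as_matrix();T=np.array(p["tool_from_camera"])
    return np.array(o["tool_pos"])+R@T[:3,3],R@T[:3,:3]@d
def atz(cam,uv,z):
    c,d=ray(cam,uv);return c+d*(z-c[2])/d[2]
def tri(rays):
    A=0;b=0
    for c,d in rays:
        d=d/np.linalg.norm(d);P=np.eye(3)-np.outer(d,d);A=A+P;b=b+P@c
    return np.linalg.solve(A,b)
def proj(cam,X):
    p=robot.camera_params(cam)
    return cv2.projectPoints(np.array(X,float).reshape(-1,1,3),np.array(p["rvec"],float),np.array(p["tvec"],float),np.array(p["camera_matrix"]),np.array(p["distortion"]))[0][:,0]
def save(cam,name):
    im=robot.snapshot(cam);cv2.imwrite(f"pics/{name}.png",im[:,:,::-1]);return im
E
python3 - <<'E'
from h import *
a=save("scene","s1");b=save("side","d1");c=save("wrist","w1")
print(robot.get_obs())
for cam in ["scene","side","wrist"]:
    for t in ["pot","cap","tape","cup","filler","organiser","screwdriver"]:
        print(cam,t,[(np.round(r["extent"]).astype(int).tolist(),round(r["conf"],2)) for r in robot.find_in(t,cam)])
E
```

```text
pics
{'time': 0.15, 'joint_positions': array([-1.03117050e-01,  8.77929433e-02,  1.37189899e+00,  2.89114063e-06,
        1.68359072e+00, -1.03121342e-01]), 'qvel': array([ 0.00091041, -0.00124925, -0.00446305,  0.00115633, -0.00088998,
       -0.00110516]), 'joint_torque': array([ 1.24418581e-03, -3.40636396e+01, -3.02795255e+01,  7.18983379e-02,
        3.04441026e-02, -1.11468453e-04]), 'tool_pos': array([5.49610398e-01, 2.72842023e-05, 2.21572924e-01]), 'ee_rot': array([-3.13991193e+00, -1.76824189e-04,  1.57080079e+00]), 'wrist_force': array([-0.71447427,  0.57722161,  0.72069274]), 'wrist_torque': array([ 0.0273479 , -0.0137695 ,  0.03365891]), 'finger_force': 0.0, 'width': 0.09430338613433022}
scene pot [([307, 201, 26, 20], 0.85)]
scene cap [([308, 185, 10, 14], 0.61)]
scene tape [([295, 165, 21, 20], 0.86), ([308, 187, 22, 17], 0.77), ([260, 210, 27, 24], 0.73)]
scene cup [([197, 172, 27, 39], 0.64)]
scene filler [([464, 215, 40, 44], 0.68)]
scene organiser [([297, 272, 104, 72], 0.97)]
scene screwdriver []
side pot [([314, 254, 41, 43], 0.72)]
side cap [([313, 230, 19, 15], 0.78)]
side tape [([316, 232, 30, 29], 0.93), ([362, 298, 43, 41], 0.78), ([266, 296, 32, 32], 0.67), ([314, 253, 43, 46], 0.62)]
side cup [([386, 372, 58, 57], 0.96), ([408, 226, 119, 98], 0.2)]
side filler [([252, 140, 36, 45], 0.63)]
side organiser [([408, 226, 118, 100], 0.98)]
side screwdriver [([254, 249, 24, 36], 0.82)]
wrist pot [([302, 227, 67, 56], 0.69), ([287, 385, 21, 9], 0.57)]
wrist cap [([302, 257, 35, 36], 0.96), ([301, 228, 63, 60], 0.53)]
wrist tape [([302, 251, 53, 56], 0.93), ([333, 315, 62, 63], 0.85), ([207, 261, 39, 37], 0.74)]
wrist cup [([286, 384, 22, 4], 0.54)]
wrist filler [([301, 256, 33, 31], 0.7)]
wrist organiser [([494, 220, 179, 183], 0.7)]
wrist screwdriver [([214, 139, 33, 147], 0.58)]
```

Run:
```python
import cv2,numpy as np
a=cv2.imread("pics/s1.png")[130:330,160:520];b=cv2.imread("pics/d1.png")[100:420,190:500]
A=cv2.resize(a,(540,300),interpolation=2);B=cv2.resize(b,(291,300))
A=cv2.resize(cv2.imread("pics/s1.png")[140:250,180:380],(400,220),interpolation=2);B=cv2.resize(cv2.imread("pics/d1.png")[190:350,220:420],(400,320),interpolation=2)
W=cv2.resize(cv2.imread("pics/w1.png"),(400,250))
o=np.zeros((590,800,3),np.uint8);o[:220,:400]=A;o[:320,400:]=B;o[330:580,:400]=W
S=cv2.resize(cv2.imread("pics/d1.png"),(400,250));o[330:580,400:]=S
cv2.imwrite("pics/m1.png",o)
```

```text
(no output)
```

View pics/m1.png

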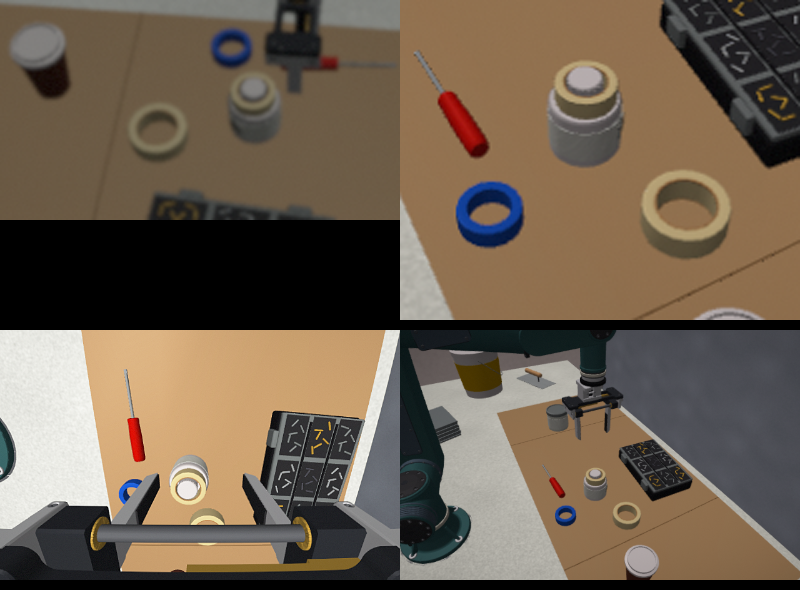

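Run:
```python
from h import *
print("tape top",atz("scene",(308,187),.082),atz("side",(316,232),.082),atz("wrist",(302,251),.082))
print("cap",atz("scene",(308,182),.097),atz("side",(313,230),.095),atz("wrist",(302,257),.09))
print("tapeB",atz("scene",(260,210),.012),atz("side",(362,298),.012),atz("wrist",(333,315),.012))
print("tapeC",atz("scene",(295,165),.012),atz("side",(266,296),.012),atz("wrist",(207,261),.012))
print("cup",atz("scene",(197,172),.059),atz("side",(386,372),.059))
print("filler",atz("scene",(464,215),.048),atz("side",(252,140),.048))
print("org",atz("scene",(297,272),.027),atz("side",(408,226),.027))
print("sd",atz("side",(254,249),.01),atz("wrist",(214,139),.01))
print(robot.camera_params("wrist")["tool_from_camera"])
for c in["scene","side"]:print(ray(c,(320,200)))
```

```text
tape top [ 0.52497714 -0.06213249  0.082     ] [ 0.53489763 -0.0673367   0.082     ] [ 0.52784329 -0.07243171  0.082     ]
cap [ 0.51712202 -0.06248698  0.097     ] [ 0.52568491 -0.07116787  0.095     ] [ 0.52828475 -0.07620291  0.09      ]
tapeB [ 0.57658239 -0.2088699   0.012     ] [ 0.56383837 -0.21804822  0.012     ] [ 0.56990753 -0.22239396  0.012     ]
tapeC [ 0.39322792 -0.1225513   0.012     ] [ 0.39154808 -0.12485475  0.012     ] [ 0.37842364 -0.12506866  0.012     ]
cup [ 0.48272726 -0.4218912   0.059     ] [ 0.49657804 -0.39408323  0.059     ]
filler [0.56161055 0.41231048 0.048     ] [0.56187777 0.40226195 0.048     ]
org [ 0.77844061 -0.06728695  0.027     ] [ 0.76763822 -0.09647404  0.027     ]
sd [0.41783477 0.01298266 0.01      ] [0.40858635 0.05517167 0.01      ]
[[-1.06157190e-03 -9.58384285e-01 -2.85479307e-01  8.18206896e-02]
 [ 9.99999088e-01 -1.25588981e-03  4.97598684e-04  9.40129518e-04]
 [-8.35421312e-04 -2.85478518e-01  9.58384744e-01 -1.61740324e-01]
 [ 0.00000000e+00  0.00000000e+00  0.00000000e+00  1.00000000e+00]]
(array([1.25670751, 0.05582911, 1.1600732 ]), array([-0.53736368, -0.06049942, -0.84133525]))
(array([ 0.23105906, -0.6466291 ,  0.70440659]), array([ 0.36741084,  0.68223267, -0.63228964]))
```

Tape candidates (scene pixels): blue roll (295,165), which must stay; large beige roll (260,210) lying on the worktop; smaller beige roll (308,187) around the cap. The one on the pot is meant: it is not blue, it is the smaller of the two, and it sits over the cap. The enlarged crop confirms it. The pot is near (0.527, -0.072), so I'll hover over it and refine.

Emit:
servo_tool --pt "-0.3 -0.1 0.2 0 0 0 94" --pt "-0.6 -0.2 0.4 0 0 0 94" --pt "-0.72 -0.23 0.4 0 0 0 94" --pt "-0.72 -0.23 0.4 0 0 0 94" --pt "-0.72 -0.23 0.4 0 0 0 94" --pt "-0.72 -0.23 0.4 0 0 0 94" --pt "-0.72 -0.23 0.4 0 0 0 94"

```text
time: 1.78
tool_pos: [0.5281, -0.0711, 0.184]
ee_rot: [3.139, 0.0, 1.572]
wrist_force: [0.1, -0.2, -0.1]
width: 0.0943
finger_force: 0.0
```

Run:
```python
from h import *
o=robot.get_obs();print(o["tool_pos"],o["ee_rot"],o["wrist_force"])
im=save("wrist","w2")
for t in ["cap","tape","pot"]:
    for r in robot.find_in(t,"wrist"):print(t,np.round(r["extent"],1),r["conf"],atz("wrist",r["extent"][:2],.1 if t=="cap" else .094))
cv2.imwrite("pics/w2c.png",cv2.resize(im[150:350,160:480,::-1],(800,500),interpolation=2))
```

```text
[ 0.5281484  -0.07109532  0.18404222] [3.13865185e+00 1.88307957e-05 1.57205845e+00] [ 0.13049298 -0.17207279 -0.05967273]
cap [318.1 206.3  45.9  41.8] 0.86 [ 0.52613797 -0.06851757  0.1       ]
tape [350.  283.5  70.2  54.3] 0.74 [ 0.55888997 -0.15512519  0.094     ]
tape [212.7 227.6  57.8  58.1] 0.71 [ 0.42260081 -0.092362    0.094     ]
tape [318.4 202.9  68.2  71. ] 0.58 [ 0.52615811 -0.06707679  0.094     ]
pot [316.5 181.9  74.7  53.6] 0.59 [ 0.52426225 -0.04668828  0.094     ]
```

View pics/w2c.png

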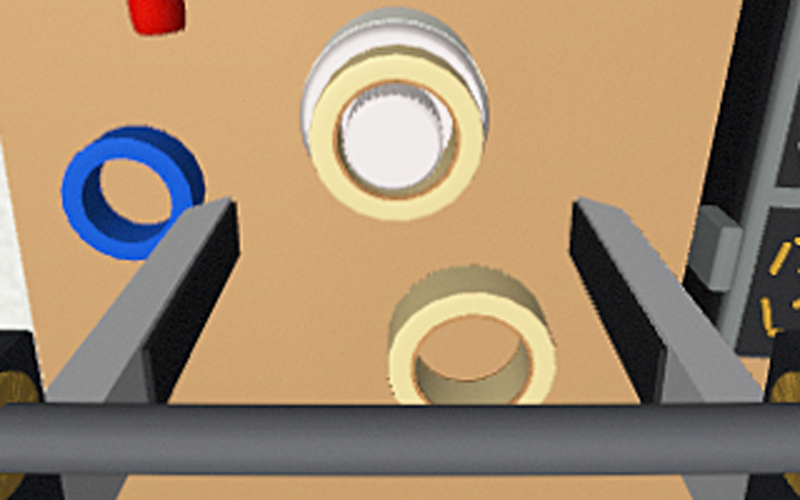

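The view shows the pot with the small beige roll at px (318.8, 204.8). The cap top sits slightly left of its centre, near (316.8, 205.6). The finger tips are near (255, 230) and (389, 230), which I'll use to check the camera calibration.

```bash
cat >> h.py <<'E'
def wproj(X):  # world -> wrist pixel
    from scipy.spatial.transform import Rotation as Ro
    o=robot.get_obs();p=robot.camera_params("wrist");M=np.eye(4);M[:3,:3]=Ro.from_euler('xyz',o["ee_rot"]).as_matrix();M[:3,3]=o["tool_pos"]
    C=np.linalg.inv(M@np.array(p["tool_from_camera"]));X=np.array(X,float).reshape(-1,3)@C[:3,:3].T+C[:3,3]
    return cv2.projectPoints(X,np.zeros(3),np.zeros(3),np.array(p["camera_matrix"]),np.array(p["distortion"]))[0][:,0]
E
python3 - <<'E'
from h import *
t=robot.get_obs()["tool_pos"]
print("tips",wproj([[t[0]+s*.047,t[1]+e,t[2]-.017] for s in(-1,1) for e in (-.008,.008)]))
print("tape",atz("wrist",(318.8,204.8),.094),"cap",atz("wrist",(316.8,205.6),.1))
im=cv2.imread("pics/w2.png");hsv=cv2.cvtColor(im,cv2.COLOR_BGR2HSV)
m=((hsv[...,1]<25)&(hsv[...,2]>200)).astype(np.uint8);m[:183]=0;m[230:]=0;m[:,:290]=0;m[:,345:]=0
n,l,s,c=cv2.connectedComponentsWithStats(m);print(s,c)
b=((hsv[...,0]>15)&(hsv[...,0]<40)&(hsv[...,1]>70)&(hsv[...,2]>225)).astype(np.uint8)
n,l,s,c=cv2.connectedComponentsWithStats(b)
for i in range(1,n):
  if s[i,4]>200:
    k=max(cv2.findContours((l==i).astype(np.uint8),0,1)[0],key=len);print(s[i],cv2.fitEllipse(k))
for cam,f in(("scene","s1"),("side","d1")):
    im=cv2.imread(f"pics/{f}.png");hsv=cv2.cvtColor(im,cv2.COLOR_BGR2HSV)
    for X,Y in((.527,-.070),):
        print(cam,proj(cam,[[X,Y,.1],[X,Y,.094],[X+.034,Y,.094]]))
E
```

```text
tips [[253.87968911 249.16424438]
 [252.24676483 228.32928587]
 [385.67820704 249.07603753]
 [387.24681851 228.25493446]]
tape [ 0.52634301 -0.06896222  0.094     ] cap [ 0.52452823 -0.06783815  0.1       ]
[[     0      0    640    400 254785]
 [   290    183      1      1      1]
 [   297    188     44     37   1214]] [[319.51059913 199.47120513]
 [290.         183.        ]
 [317.29983526 205.5568369 ]]
[ 284  173   69   65 1500] ((318.2751159667969, 205.34628295898438), (63.35397720336914, 68.25511932373047), 77.73863983154297)
[316 267  66  44 953] ((348.2973937988281, 294.1561584472656), (49.9013786315918, 61.287837982177734), 86.405029296875)
scene [[305.09153929 183.9453718 ]
 [305.17134147 185.09331552]
 [303.86227804 194.55224617]]
side [[313.31936973 227.73462624]
 [313.3035463  229.81388876]
 [327.46508348 224.93088771]]
```

Emit:
servo_tool --pt "0.02 -0.03 0.3 0 0 0 94" --pt "0.02 -0.03 0.58 0 0 0 94" --pt "0.02 -0.03 0.58 0 0 0 94" --pt "0.02 -0.03 0.58 0 0 0 94" --pt "0.02 -0.03 0.58 0 0 0 94"

```text
time: 2.4
tool_pos: [0.5248, -0.07, 0.1259]
ee_rot: [3.14, 0.0, 1.571]
wrist_force: [0.6, -0.4, 0.8]
width: 0.094
finger_force: 0.0
```

Run:
```python
from h import *
o=robot.get_obs();print(o["tool_pos"],o["ee_rot"],o["wrist_force"])
im=save("wrist","w3")
cv2.imwrite("pics/w3c.png",cv2.resize(im[170:330,200:440,::-1],(800,533),interpolation=2))
t=o["tool_pos"]
print("tips",wproj([[t[0]+s*.047,t[1]+e,t[2]-.017] for s in(-1,1) for e in (-.008,.008)]))
print("axis",wproj([[t[0],t[1],.1],[t[0],t[1],.094]]))
hsv=cv2.cvtColor(im,cv2.COLOR_RGB2HSV)
b=((hsv[...,0]>15)&(hsv[...,0]<40)&(hsv[...,1]>70)&(hsv[...,2]>225)).astype(np.uint8)
n,l,s,c=cv2.connectedComponentsWithStats(b)
for i in range(1,n):
  if s[i,4]>200:
    k=max(cv2.findContours((l==i).astype(np.uint8),0,1)[0],key=len);e=cv2.fitEllipse(k);print(s[i],e,atz("wrist",e[0],.094))
```

```text
[ 0.52483685 -0.06998973  0.12592573] [3.13969912e+00 3.84501175e-04 1.57107669e+00] [ 0.59292874 -0.3725752   0.78191427]
tips [[253.35657474 248.57784528]
 [251.68777612 227.7904951 ]
 [384.75829935 248.22898192]
 [386.27811126 227.46692322]]
axis [[319.10926013 233.13710146]
 [319.13373069 229.96150698]]
[ 278  190   88   80 2340] ((322.0296936035156, 229.3352508544922), (78.39127349853516, 86.68466186523438), 83.68921661376953) [ 0.52702981 -0.06948408  0.094     ]
[325 296  65  16 529] ((357.2610168457031, 305.1916198730469), (17.350326538085938, 57.04537582397461), 88.18436431884766) [ 0.55631412 -0.13763955  0.094     ]
[321 341  71  19 547] ((355.629150390625, 341.95281982421875), (31.198617935180664, 60.977210998535156), 88.2266845703125) [ 0.55639351 -0.17586449  0.094     ]
```

View pics/w3c.png

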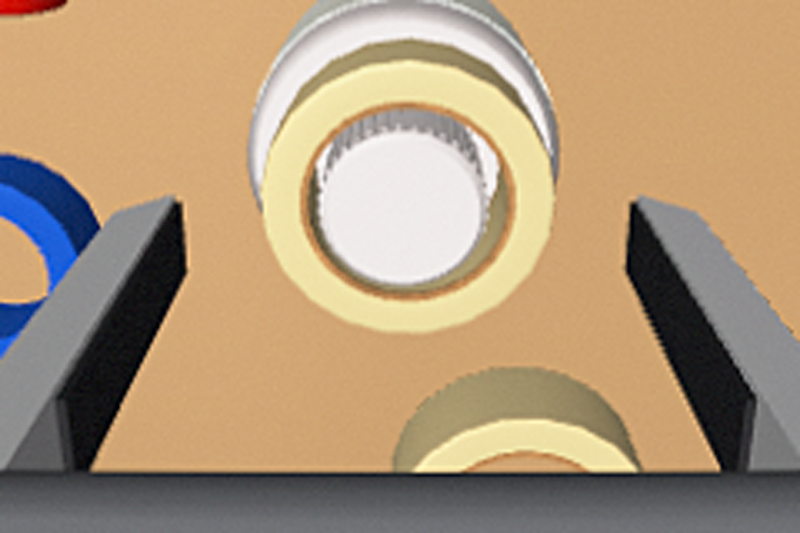

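The roll centre is at px (322.5, 229) and the finger midpoint at column 322, so it is centred in the closing direction and about 2 mm off towards +y. The cap centre is at px (320.7, 232). I'll descend and close on the roll.

Emit:
servo_tool --pt "0.02 0.0 0.15 0 0 0 94" --pt "0.02 0.0 0.34 0 0 0 94" --pt "0.02 0.0 0.34 0 0 0 94" --pt "0.02 0.0 0.34 0 0 0 94" --pt "0.02 0.0 0.34 0 0 0 60" --pt "0.02 0.0 0.34 0 0 0 60" --pt "0.02 0.0 0.34 0 0 0 60" --pt "0.02 0.0 0.34 0 0 0 60" --pt "0.02 0.0 0.34 0 0 0 60" --pt "0.02 0.0 0.34 0 0 0 60"

```text
time: 3.28
tool_pos: [0.5247, -0.0682, 0.0915]
ee_rot: [3.139, 0.0, 1.571]
wrist_force: [-0.9, 0.2, 3.3]
width: 0.0687
finger_force: 30.0
```

Emit:
servo_tool --pt "0 0 -0.05 0 0 0 60" --pt "0 0 -0.12 0 0 0 60" --pt "0 0 -0.22 0 0 0 60" --pt "0 0 -0.32 0 0 0 60" --pt "0 0 -0.42 0 0 0 60" --pt "0 0 -0.5 0 0 0 60" --pt "0 0 -0.55 0 0 0 60" --pt "0 0 -0.55 0 0 0 60" --pt "0 0 -0.55 0 0 0 60"

```text
time: 4.03
tool_pos: [0.5242, -0.068, 0.1459]
ee_rot: [3.141, 0.0, 1.571]
wrist_force: [-0.0, 0.2, -0.8]
width: 0.0685
finger_force: 30.0
```

Run:
```python
from h import *
print(robot.get_obs()["tool_pos"],robot.get_obs()["width"],robot.get_obs()["wrist_force"])
a=save("side","d2");b=save("scene","s2")
for t in ["tape","pot","cap","screwdriver"]:
  for r in robot.find_in(t,"side"):print(t,np.round(r["extent"],1),r["conf"],atz("side",r["extent"][:2],.035 if t=="pot" else .012))
o=np.zeros((500,800,3),np.uint8)
o[:,:500]=cv2.resize(a[170:350,230:410],(500,500),interpolation=2);o[:300,500:]=cv2.resize(b[140:240,240:340],(300,300),interpolation=2)
cv2.imwrite("pics/m2.png",o[:,:,::-1])
```

```text
[ 0.52416327 -0.06804584  0.14588818] 0.06854766579965275 [-0.01613003  0.18238691 -0.84945057]
tape [266.1 297.3  31.9  31.2] 0.85 [ 0.39048601 -0.12800693  0.012     ]
tape [362.6 298.6  43.3  42.5] 0.56 [ 0.5641274 -0.219902   0.012    ]
tape [318.2 213.9  27.9  28.4] 0.55 [0.60391879 0.05371403 0.012     ]
pot [313.6 252.5  38.8  48.6] 0.88 [ 0.52351689 -0.07902279  0.035     ]
cap [312.6 236.6  14.1  14.1] 0.73 [ 0.55475628 -0.01255658  0.012     ]
screwdriver [246.8 240.9  35.9  53.7] 0.7 [0.41166338 0.04307314 0.012     ]
```

View pics/m2.png

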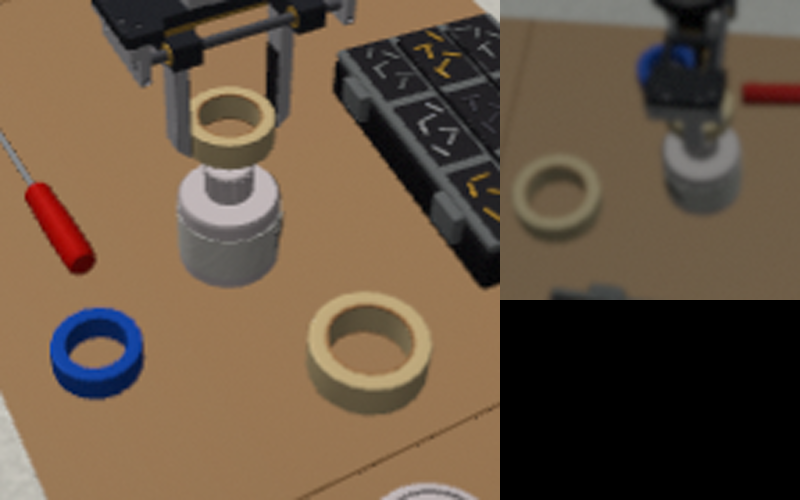

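Emit:
servo_tool --pt "0.1 0 0 0 0 0 60" --pt "0.3 0.04 0 0 0 0 60" --pt "0.55 0.08 0 0 0 0 60" --pt "0.8 0.1 0 0 0 0 60" --pt "1.0 0.12 0 0 0 0 60"

```text
time: 4.75
tool_pos: [0.5358, 0.0342, 0.1454]
ee_rot: [-3.141, -0.001, 1.571]
wrist_force: [0.2, 0.1, -1.3]
width: 0.0685
finger_force: 30.0
```

Emit:
servo_tool --pt "0.25 0 0.1 0 0 0 60" --pt "0.5 0.0 0.3 0 0 0 60" --pt "0.7 0.0 0.5 0 0 0 60" --pt "0.7 0.0 0.75 0 0 0 60" --pt "0.7 0.0 0.95 0 0 0 60" --pt "0.7 0.0 1.0 0 0 0 60" --pt "0.7 0.0 1.0 0 0 0 60" --pt "0.7 0.0 1.0 0 0 0 60" --pt "0.7 0.0 1.0 0 0 0 60"

```text
time: 5.5
tool_pos: [0.5373, 0.1021, 0.0473]
ee_rot: [3.138, -0.0, 1.57]
wrist_force: [0.4, -0.0, 0.2]
width: 0.0682
finger_force: 30.0
```

Bottom of the roll is now about 26 mm up. I'll lower it until it touches.

Emit:
servo_tool --pt "0 0 0.12 0 0 0 60" --pt "0 0 0.22 0 0 0 60" --pt "0 0 0.24 0 0 0 60" --pt "0 0 0.25 0 0 0 60" --pt "0 0 0.25 0 0 0 60"

```text
time: 5.92
tool_pos: [0.5361, 0.1017, 0.021]
ee_rot: [3.142, 0.0, 1.571]
wrist_force: [-0.9, 0.2, 3.3]
width: 0.0681
finger_force: 30.0
```

Emit:
servo_tool --pt "0 0 0.007 0 0 0 60" --pt "0 0 0.014 0 0 0 60" --pt "0 0 0.014 0 0 0 60"

```text
time: 6.17
tool_pos: [0.5362, 0.1018, 0.0209]
ee_rot: [3.141, 0.0, 1.571]
wrist_force: [-3.7, -1.9, 10.4]
width: 0.0679
finger_force: 30.0
```

Emit:
servo_tool --pt "0 0 -0.012 0 0 0 60" --pt "0 0 -0.012 0 0 0 94" --pt "0 0 -0.012 0 0 0 94" --pt "0 0 -0.012 0 0 0 94" --pt "0 0 -0.012 0 0 0 94" --pt "0 0 -0.012 0 0 0 94" --pt "0 0 -0.1 0 0 0 94" --pt "0 0 -0.4 0 0 0 94" --pt "0 0 -0.8 0 0 0 94" --pt "0 0 -1.0 0 0 0 94"

```text
time: 7.0
tool_pos: [0.5378, 0.1022, 0.124]
ee_rot: [3.136, -0.001, 1.571]
wrist_force: [1.4, 0.7, 0.6]
width: 0.0938
finger_force: 0.0
```

Emit:
servo_tool --pt "-0.3 0 0 0 0 0 94" --pt "-0.6 -0.05 0 0 0 0 94" --pt "-1.0 -0.12 0 0 0 0 94" --pt "-1.0 -0.12 0 0 0 0 94"

```text
time: 7.33
tool_pos: [0.5235, -0.0036, 0.1201]
ee_rot: [3.141, 0.004, 1.565]
wrist_force: [-0.5, 0.0, -0.2]
width: 0.0941
finger_force: 0.0
```

Emit:
servo_tool --pt "-0.3 0 -0.05 0 0 0 60" --pt "-0.65 0.0 -0.05 0 0 0 60" --pt "-0.65 0.0 -0.05 0 0 0 60" --pt "-0.65 0.0 -0.05 0 0 0 60" --pt "-0.65 0.0 -0.05 0 0 0 60" --pt "-0.65 0.0 -0.05 0 0 0 60"

```text
time: 7.83
tool_pos: [0.524, -0.0619, 0.1241]
ee_rot: [-3.142, -0.001, 1.572]
wrist_force: [-0.4, 0.6, -0.4]
width: 0.0607
finger_force: 0.0
```

Run:
```python
from h import *
o=robot.get_obs();print(o["tool_pos"],o["ee_rot"],o["width"],o["wrist_force"])
im=save("wrist","w4");h=o["width"]/2
cv2.imwrite("pics/w4c.png",cv2.resize(im[170:330,200:440,::-1],(800,533),interpolation=2))
t=o["tool_pos"]
print("tips",wproj([[t[0]+s*h,t[1]+e,t[2]-.017] for s in(-1,1) for e in (-.008,.008)]))
print("axis",wproj([[t[0],t[1],.1],[t[0]+.019,t[1],.1],[t[0],t[1]+.019,.1]]))
a=save("side","d3")
for t in ["tape","pot"]:
  for r in robot.find_in(t,"side"):print(t,np.round(r["extent"],1),r["conf"],atz("side",r["extent"][:2],.035 if t=="pot" else .012))
```

```text
[ 0.52402124 -0.06187974  0.12414623] [-3.14154849e+00 -5.93984133e-04  1.57195420e+00] 0.06067242321580337 [-0.39779026  0.62312602 -0.44800351]
tips [[277.24036496 249.31453633]
 [276.18285612 228.46537044]
 [362.39108138 249.32715172]
 [363.40295174 228.48240973]]
axis [[319.84797295 234.92956616]
 [345.93076343 234.92533031]
 [319.82275279 210.2009642 ]]
tape [267.  294.8  32.2  31.1] 0.85 [ 0.39452687 -0.12293114  0.012     ]
tape [361.4 296.3  43.1  43.6] 0.81 [ 0.56502724 -0.21380268  0.012     ]
tape [285.4 209.9  17.8  22.5] 0.49 [0.53685047 0.10434373 0.012     ]
tape [313.9 232.7  17.9  19.3] 0.18 [ 0.56350435 -0.00209289  0.012     ]
pot [314.  252.4  40.2  48.6] 0.66 [ 0.52443422 -0.07914793  0.035     ]
pot [313.1 232.1  14.5  24.6] 0.61 [ 0.55171959 -0.02089608  0.035     ]
```

View pics/w4c.png

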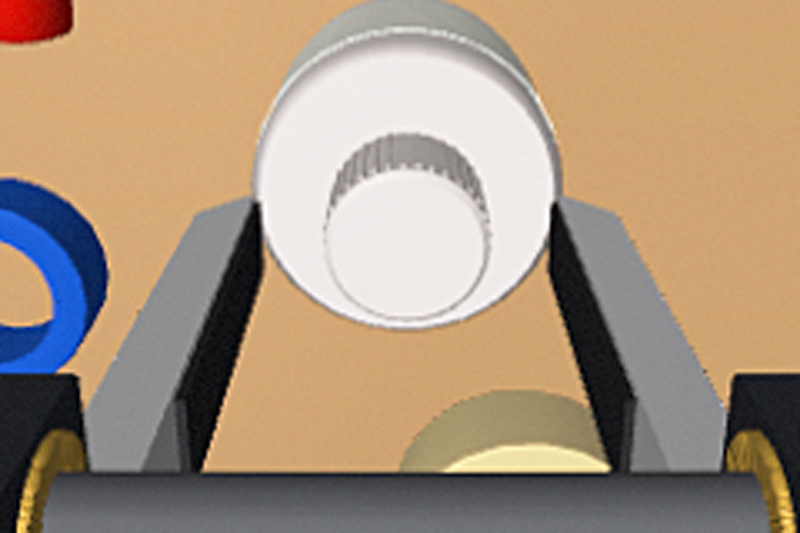

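The cap's column midpoint is 322.1 and the finger midpoint is 321.95, so it is centred in x. Row 243 puts it about 5 mm towards -y. The small roll lies flat at (0.537, 0.104). I'll shift over and turn 90° clockwise, so the next view can centre the other axis.

Emit:
servo_tool --pt "-0.05 0 0 0 0 0.07 60" --pt "-0.05 0 0 0 0 0.15 60" --pt "-0.05 0 0 0 0 0.22 60" --pt "-0.05 0 0 0 0 0.3 60" --pt "-0.05 0 0 0 0 0.37 60" --pt "-0.05 0 0 0 0 0.45 60" --pt "-0.05 0 0 0 0 0.52 60" --pt "-0.05 0 0 0 0 0.6 60" --pt "-0.05 0 0 0 0 0.67 60" --pt "-0.05 0 0 0 0 0.75 60" --pt "-0.05 0 0 0 0 0.82 60" --pt "-0.05 0 0 0 0 0.9 60"

```text
time: 9.03
tool_pos: [0.524, -0.0673, 0.1241]
ee_rot: [-3.141, 0.0, 0.153]
wrist_force: [0.3, -0.0, -0.4]
width: 0.0598
finger_force: 0.0
```

Emit:
servo_tool --pt "0 0 0 0 0 0.07 60" --pt "0 0 0 0 0 0.1 60" --pt "0 0 0 0 0 0.1 60" --pt "0 0 0 0 0 0.1 60" --pt "0 0 0 0 0 0.1 60"

```text
time: 9.45
tool_pos: [0.524, -0.0677, 0.124]
ee_rot: [-3.142, 0.0, 0.002]
wrist_force: [-0.4, 0.9, -0.1]
width: 0.0602
finger_force: 0.0
```

Run:
```python
from h import *
o=robot.get_obs();print(o["tool_pos"],o["ee_rot"],o["width"],o["wrist_force"],o["joint_positions"])
im=save("wrist","w5");h=o["width"]/2
cv2.imwrite("pics/w5c.png",cv2.resize(im[170:330,200:440,::-1],(800,533),interpolation=2))
t=o["tool_pos"]
print("tips",wproj([[t[0]+e,t[1]+s*h,t[2]-.017] for s in(-1,1) for e in (-.008,.008)]))
print("axis",wproj([[t[0],t[1],.1],[t[0],t[1]+.019,.1]]))
```

```text
[ 0.5240147  -0.06767781  0.12404237] [-3.14155925e+00  2.70824931e-05  2.33911370e-03] 0.06020564776525021 [-0.37231076  0.90084536 -0.08826254] [-2.35786499e-01  7.98406587e-02  1.57539182e+00  2.61633522e-05
  1.48639438e+00  1.33266851e+00]
tips [[360.89332259 252.80837554]
 [361.87556491 232.13139658]
 [276.74882023 252.72822347]
 [275.69309754 232.05073741]]
axis [[318.8806521  238.42367831]
 [292.89103162 238.38954174]]
```

View pics/w5c.png

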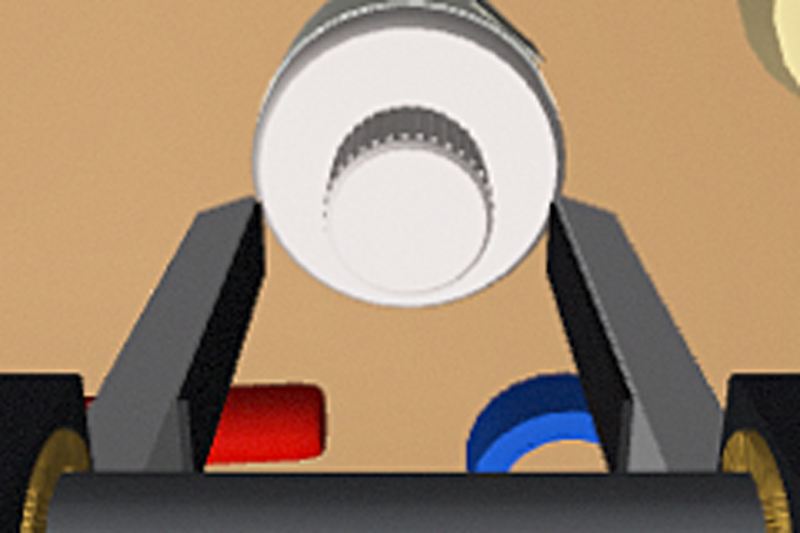

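Centring is good: finger midpoint 406.5 against cap 408.5 in the crop, about 0.4 mm. I'll descend and grip the cap.

Emit:
servo_tool --pt "0 0.004 0.15 0 0 0 60" --pt "0 0.004 0.31 0 0 0 60" --pt "0 0.004 0.31 0 0 0 60" --pt "0 0.004 0.31 0 0 0 60" --pt "0 0.004 0.31 0 0 0 30" --pt "0 0.004 0.31 0 0 0 30" --pt "0 0.004 0.31 0 0 0 30" --pt "0 0.004 0.31 0 0 0 30" --pt "0 0.004 0.31 0 0 0 30" --pt "0 0.004 0.31 0 0 0 30" --pt "0 0.004 0.31 0 0 0 30"

```text
time: 10.42
tool_pos: [0.5246, -0.0684, 0.094]
ee_rot: [3.142, -0.002, 0.001]
wrist_force: [-0.1, 1.6, 4.0]
width: 0.0368
finger_force: 30.0
```

Emit:
servo_tool --pt "0 0 0.01 0 0 0 30" --pt "0 0 0.02 0 0 0 30" --pt "0 0 0.02 0 0 0 30" --pt "0 0 0.02 0 0 0 30"

```text
time: 10.75
tool_pos: [0.5248, -0.0684, 0.0939]
ee_rot: [3.141, -0.003, 0.001]
wrist_force: [-2.6, 1.3, 11.6]
width: 0.0374
finger_force: 30.0
```

Emit:
servo_tool --pt "0 0 0.01 0 0 0 30" --pt "0 0 0.01 0 0 0 30" --pt "0 0 0.01 0 0 0 30"

```text
time: 11.0
tool_pos: [0.5248, -0.0685, 0.0935]
ee_rot: [3.141, -0.003, 0.001]
wrist_force: [-3.6, 2.4, 12.5]
width: 0.0371
finger_force: 30.0
```

Run:
```python
from h import *
o=robot.get_obs();print(o["tool_pos"],o["ee_rot"],o["wrist_force"],o["wrist_torque"])
a=save("side","d4")
p=[(np.round(r["extent"],1),r["conf"]) for r in robot.find_in("pot_label","side")+robot.find_in("pot","side")];print(p)
save("scene","s4");print([(np.round(r["extent"],1),r["conf"]) for r in robot.find_in("pot_label","scene")])
```

```text
[ 0.52484906 -0.06845064  0.09351651] [ 3.14101413e+00 -3.07710884e-03  8.38787270e-04] [-3.58094796  2.39677234 12.47967902] [0.38016489 0.85013884 0.00846833]
[(array([313. , 251.2,  38.7,  40.9]), 0.93), (array([313.4, 252.1,  36.3,  47.5]), 0.74)]
[(array([308.8, 198.9,  25.3,  21.6]), 0.95)]
```

Emit:
servo_tool --pt "-0.005 -0.003 0.005 0 0 0 30" --pt "-0.005 -0.003 0.005 0 0 0 30" --pt "-0.005 -0.003 0.005 0 0 -0.02 30" --pt "-0.005 -0.003 0.005 0 0 -0.05 30" --pt "-0.005 -0.003 0.005 0 0 -0.08 30" --pt "-0.005 -0.003 0.005 0 0 -0.11 30" --pt "-0.005 -0.003 0.005 0 0 -0.11 30"

```text
time: 11.83
tool_pos: [0.5252, -0.0685, 0.0935]
ee_rot: [3.139, -0.005, 0.175]
wrist_force: [-2.4, 1.5, 13.7]
width: 0.037
finger_force: 30.0
```

Run:
```python
from h import *
o=robot.get_obs();print(o["tool_pos"],o["ee_rot"],o["wrist_force"],o["wrist_torque"])
save("side","d5");save("scene","s5")
for n in("side","scene"):
  a,b=[cv2.imread(f"pics/{n[0] if n[0]!='s' or n=='scene' else 'd'}{k}.png") for k in(4,5)] if n=="scene" else [cv2.imread(f"pics/d{k}.png") for k in(4,5)]
  u,v=np.array(proj(n,[.524,-.068,.03])[0]).astype(int)
  A,B=[cv2.cvtColor(i[v-8:v+22,u-25:u+25],6).astype(np.float32) for i in(a,b)];print(n,u,v,cv2.phaseCorrelate(A,B,cv2.createHanningWindow((50,30),5)),np.abs(A-B).mean())
```

```text
[ 0.52524363 -0.06845172  0.09349936] [ 3.13941723 -0.00515787  0.17510609] [-2.38910684  1.53343334 13.68305592] [0.20226879 0.53327258 0.00677802]
side 311 250 ((-0.18688985996820406, -0.19226273624047963), 0.9419014528592428) 0.34357417
scene 306 196 ((-0.04574699852668829, 0.13848123232000376), 0.9646296812693278) 0.36931735
```

Emit:
servo_tool --pt "0 0 0.002 0 0 -0.03 30" --pt "0 0 0.002 0 0 -0.06 30" --pt "0 0 0.002 0 0 -0.09 30" --pt "0 0 0.002 0 0 -0.12 30" --pt "0 0 0.002 0 0 -0.15 30" --pt "0 0 0.002 0 0 -0.18 30" --pt "0 0 0.002 0 0 -0.21 30" --pt "0 0 0.002 0 0 -0.24 30" --pt "0 0 0.002 0 0 -0.27 30" --pt "0 0 0.002 0 0 -0.3 30"

```text
time: 12.77
tool_pos: [0.5255, -0.068, 0.0934]
ee_rot: [3.138, -0.005, 0.647]
wrist_force: [-2.5, 2.8, 14.0]
width: 0.0376
finger_force: 30.0
```

Emit:
servo_tool --pt "0 0 0.006 0 0 -0.03 30" --pt "0 0 0.006 0 0 -0.06 30" --pt "0 0 0.006 0 0 -0.09 30" --pt "0 0 0.006 0 0 -0.12 30" --pt "0 0 0.006 0 0 -0.15 30" --pt "0 0 0.006 0 0 -0.18 30" --pt "0 0 0.006 0 0 -0.21 30" --pt "0 0 0.006 0 0 -0.24 30" --pt "0 0 0.006 0 0 -0.27 30" --pt "0 0 0.006 0 0 -0.3 30" --pt "0 0 0.006 0 0 -0.33 30" --pt "0 0 0.006 0 0 -0.33 30"

```text
time: 13.77
tool_pos: [0.5254, -0.0682, 0.093]
ee_rot: [3.136, -0.002, 1.165]
wrist_force: [-3.0, 1.9, 14.9]
width: 0.0373
finger_force: 30.0
```

Run:
```python
from h import *
o=robot.get_obs();print(o["tool_pos"],o["ee_rot"],o["wrist_force"],o["wrist_torque"],o["width"])
save("side","d6");save("scene","s6")
for n,c in(("side","d"),("scene","s")):
  a,b=[cv2.imread(f"pics/{c}{k}.png") for k in(4,6)]
  u,v=np.array(proj(n,[.524,-.068,.03])[0]).astype(int)
  A,B=[cv2.cvtColor(i[v-8:v+22,u-25:u+25],6).astype(np.float32) for i in(a,b)];print(n,cv2.phaseCorrelate(A,B,cv2.createHanningWindow((50,30),5)),np.abs(A-B).mean())
x=np.hstack([cv2.resize(cv2.imread(f"pics/d{k}.png")[205:285,270:350],(400,400),interpolation=2) for k in(4,6)]);cv2.imwrite("pics/m6.png",x)
```

```text
[ 0.52535579 -0.0681719   0.09304382] [ 3.13594470e+00 -1.65155827e-03  1.16486112e+00] [-3.04392542  1.85587011 14.90110394] [0.3785384  0.60976825 0.04628866] 0.03734827026684579
side ((-0.29859415931800726, -0.23738080354811508), 0.9255391047795614) 0.3308638
scene ((-0.02125827758941412, 0.022554183385537385), 0.9170225496292115) 0.7847682
```

View pics/m6.png

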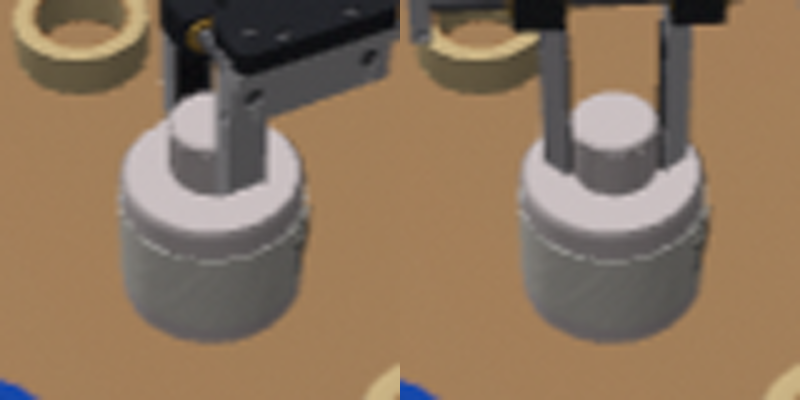

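The pot looks unmoved: the outlines at crop x 122-305 and 522-705 match, and the image correlation is below 0.3 px. The cap has turned 66.7°, so its thread should be free. I'll unload in small steps and watch the lateral force.

Emit:
servo_tool --pt "0 -0.003 -0.01 0 0 0 30" --pt "0 -0.003 -0.01 0 0 0 30"

```text
time: 14.03
tool_pos: [0.5253, -0.0681, 0.0937]
ee_rot: [3.135, -0.002, 1.163]
wrist_force: [-1.5, 0.5, 12.2]
width: 0.0368
finger_force: 30.0
```

Emit:
servo_tool --pt "0 0 -0.01 0 0 0 30" --pt "0 0 -0.01 0 0 0 30"

```text
time: 14.2
tool_pos: [0.5253, -0.0682, 0.0944]
ee_rot: [3.136, -0.002, 1.163]
wrist_force: [-1.7, 1.0, 10.9]
width: 0.037
finger_force: 30.0
```

Emit:
servo_tool --pt "0 -0.003 -0.01 0 0 0 30" --pt "0 -0.003 -0.02 0 0 0 30" --pt "0 -0.003 -0.02 0 0 0 30"

```text
time: 14.45
tool_pos: [0.5251, -0.0682, 0.0955]
ee_rot: [3.135, -0.002, 1.163]
wrist_force: [1.4, 1.1, 7.6]
width: 0.0372
finger_force: 30.0
```

Emit:
servo_tool --pt "0 0 -0.01 0 0 0 30" --pt "0 0 -0.02 0 0 0 30" --pt "0 0 -0.02 0 0 0 30"

```text
time: 14.7
tool_pos: [0.5238, -0.0681, 0.0956]
ee_rot: [3.139, -0.0, 1.163]
wrist_force: [1.6, 0.5, 5.3]
width: 0.0374
finger_force: 30.0
```

Emit:
servo_tool --pt "0 0.004 -0.005 0 0 0 30" --pt "0 0.004 -0.01 0 0 0 30" --pt "0 0.004 -0.01 0 0 0 30"

```text
time: 14.95
tool_pos: [0.5235, -0.0681, 0.0957]
ee_rot: [3.141, 0.0, 1.163]
wrist_force: [1.8, 0.0, 3.3]
width: 0.037
finger_force: 30.0
```

Emit:
servo_tool --pt "0 0 -0.005 0 0 0 30" --pt "0 0 -0.01 0 0 0 30" --pt "0 0 -0.01 0 0 0 30"

```text
time: 15.2
tool_pos: [0.5228, -0.068, 0.0961]
ee_rot: [-3.14, 0.0, 1.163]
wrist_force: [2.0, -0.7, -0.0]
width: 0.0374
finger_force: 30.0
```

Run:
```python
from h import *
o=robot.get_obs();print(o["tool_pos"],o["ee_rot"],o["wrist_force"],o["wrist_torque"],o["width"])
save("side","d7");save("scene","s7")
for n,c in(("side","d"),("scene","s")):
  a,b=[cv2.imread(f"pics/{c}{k}.png") for k in(6,7)]
  for z in(.01,.03,.05):
    u,v=np.array(proj(n,[.524,-.068,z])[0]).astype(int)
    A,B=[cv2.cvtColor(i[v-6:v+22,u-28:u+28],6).astype(np.float32) for i in(a,b)];print(n,cv2.phaseCorrelate(A,B,cv2.createHanningWindow((56,28),5)),np.abs(A-B).mean())
x=np.hstack([cv2.resize(cv2.imread(f"pics/d{k}.png")[205:285,270:350],(400,400),interpolation=2) for k in(6,7)]);cv2.imwrite("pics/m7.png",x)
```

```text
[ 0.52283102 -0.06801454  0.09611033] [-3.14023852e+00  4.15601748e-04  1.16301806e+00] [ 1.95276781 -0.6542213  -0.01734096] [-0.04002273 -0.31119615  0.01136798] 0.03736968215407901
side ((-0.058069435476813425, 0.10298681269737564), 1.0435194902453158) 1.1702806
side ((-0.22342370359691444, 0.1445354344532941), 1.0439797332551743) 1.59375
side ((-0.22009281141345127, 0.02799482085546856), 1.09831629064348) 3.1811225
scene ((-0.07142690817532227, -0.25175967372366337), 1.0028385563691458) 1.3571428
scene ((-0.04977036989663475, -0.11295102440593752), 0.9930849737591214) 1.8431122
scene ((-0.09061051046123225, -0.2504860811260201), 0.9328973468144734) 2.5809948
```

View pics/m7.png

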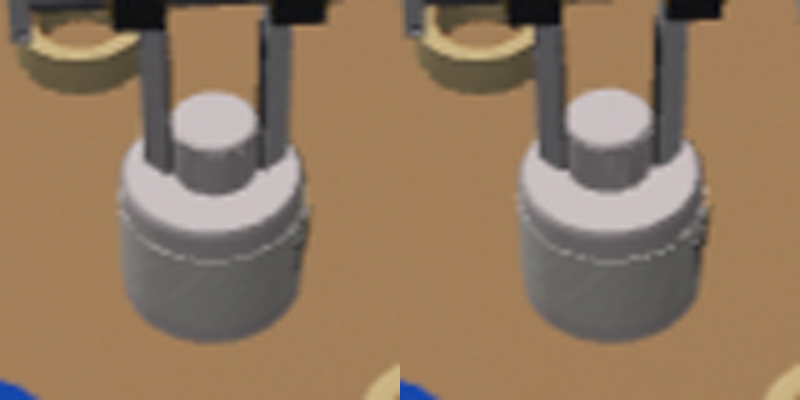

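The cap top has shifted about 1.5 mm towards -x, and the pot's shoulder has leaned slightly with it. The sideways pull is 2 N, so I'll take that out before lifting.

Emit:
servo_tool --pt "0.005 0.008 0 0 0 0 30" --pt "0.006 0.014 0 0 0 0 30" --pt "0.006 0.014 0 0 0 0 30"

```text
time: 15.55
tool_pos: [0.5241, -0.0678, 0.0962]
ee_rot: [-3.139, 0.0, 1.163]
wrist_force: [0.5, -0.1, 0.1]
width: 0.037
finger_force: 30.0
```

```bash
cat > chk.py <<'E'
from h import *
import sys
k=sys.argv[1];o=robot.get_obs();print(o["tool_pos"],o["ee_rot"],o["wrist_force"],o["wrist_torque"])
save("side","d"+k);save("scene","s"+k)
for n,c in(("side","d"),("scene","s")):
  a,b=[cv2.imread(f"pics/{c}{j}.png") for j in(6,k)]
  for z in(.015,.06):
    u,v=np.array(proj(n,[.524,-.068,z])[0]).astype(int)
    A,B=[cv2.cvtColor(i[v-6:v+22,u-28:u+28],6).astype(np.float32) for i in(a,b)];print(n,np.round(cv2.phaseCorrelate(A,B,cv2.createHanningWindow((56,28),5))[0],2),np.abs(A-B).mean())
E
python3 chk.py 8
```

```text
[ 0.5241108  -0.06782774  0.09616506] [-3.13935987e+00  3.72428104e-04  1.16309342e+00] [ 0.45228302 -0.07108247  0.11920654] [-0.05951045  0.03342874 -0.02818436]
side [-0.11  0.12] 0.8239796
side [-0.19 -0.14] 3.0714285
scene [0.   0.04] 1.1230867
scene [-0.09 -0.5 ] 1.9623724
```

Emit:
servo_tool --pt "0 0 -0.006 0 0 0 30" --pt "0 0 -0.006 0 0 0 30" --pt "0 0 -0.006 0 0 0 30"

```text
time: 15.9
tool_pos: [0.5248, -0.068, 0.0974]
ee_rot: [-3.142, -0.0, 1.163]
wrist_force: [-0.3, 0.3, -0.3]
width: 0.0369
finger_force: 30.0
```

```bash
python3 chk.py 9; python3 -c "
import cv2,numpy as np
x=np.hstack([cv2.resize(cv2.imread(f'pics/d{k}.png')[205:285,270:350],(400,400),interpolation=2) for k in(6,9)]);cv2.imwrite('pics/m9.png',x)"
```

```text
[ 0.5248128  -0.06798461  0.09744759] [-3.14157065e+00 -3.96466683e-05  1.16313171e+00] [-0.33393082  0.33933014 -0.32479555] [-0.03909151  0.03321635 -0.03757734]
side [-0.08  0.03] 0.84821427
side [-0.09 -0.21] 3.8482144
scene [0.2  0.22] 1.1415817
scene [ 0.   -0.36] 2.1313775
```

View pics/m9.png

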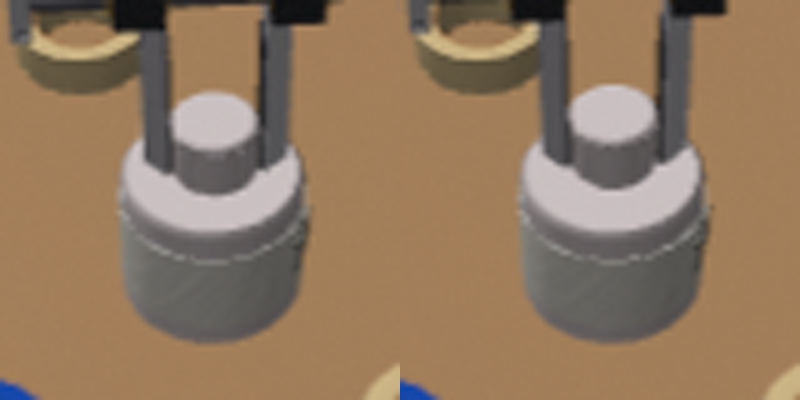

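The cap has risen with the pot standing still and the forces near zero, so it is free. I'll lift it straight up.

Emit:
servo_tool --pt "0 0 -0.02 0 0 0 30" --pt "0 0 -0.05 0 0 0 30" --pt "0 0 -0.08 0 0 0 30" --pt "0 0 -0.11 0 0 0 30" --pt "0 0 -0.14 0 0 0 30" --pt "0 0 -0.17 0 0 0 30" --pt "0 0 -0.2 0 0 0 30" --pt "0 0 -0.24 0 0 0 30" --pt "0 0 -0.28 0 0 0 30" --pt "0 0 -0.28 0 0 0 30" --pt "0 0 -0.28 0 0 0 30" --pt "0 0 -0.28 0 0 0 30"

```text
time: 17.0
tool_pos: [0.5248, -0.068, 0.1253]
ee_rot: [-3.141, 0.0, 1.163]
wrist_force: [0.4, 0.3, 0.2]
width: 0.0372
finger_force: 30.0
```

```bash
python3 chk.py 10
python3 - <<'E'
from h import *
import cv2
w=save("wrist","w10")
a=cv2.resize(cv2.imread('pics/d10.png')[195:285,270:360],(400,400),interpolation=2)
b=cv2.resize(w[150:310,240:400,::-1],(400,400),interpolation=2)
cv2.imwrite('pics/m10.png',np.hstack([a,b]))
E
```

```text
[ 0.52478618 -0.06803479  0.12530805] [-3.14149801e+00  6.26870167e-07  1.16300954e+00] [0.40679548 0.3010099  0.20368841] [ 0.02735768  0.03056352 -0.0437025 ]
side [-0.02  0.04] 3.7908163
side [-0.01  0.04] 10.464286
scene [0.37 0.09] 1.65625
scene [-0.14 -0.22] 7.1875
```

View pics/m10.png

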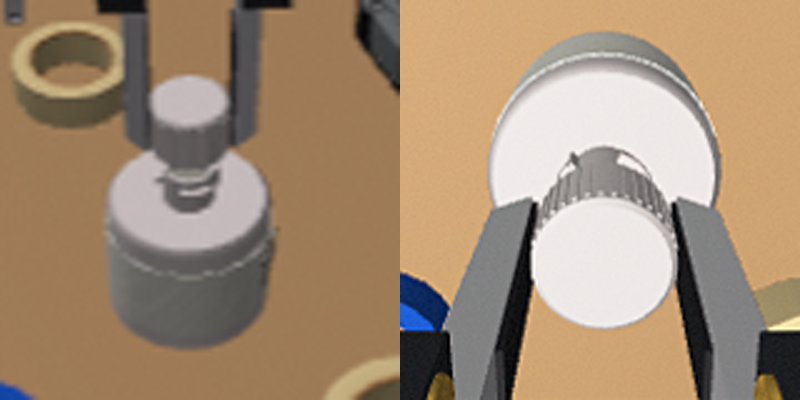

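The cap is held level above the open neck. Cap and pot share a centre column (603.5 in the wrist crop, 188-189 in the side crop), and the skirt is about 14 mm above the rim. The pot has not moved and the roll lies flat, so I'm handing in.

```bash
python3 -c "
from bench import robot
print(robot.close_job())"
```

```text
the job is handed in; nothing more can be done
None
```

I handed the job in: the tape roll lies flat on the worktop, the cap is unscrewed, and the arm holds it level about 14 mm above the middle of the open mouth. The pot leaned slightly for a moment while I unloaded the cap, then stood back in place with no measurable shift.

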